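# Weigh the small craft caddy on the spring scale

### The arm

A 6-joint arm with a two-finger parallel gripper is mounted at the origin on the work surface. World frame = base frame: x ahead of the robot, y to its left, z up, the work surface at z = 0. Lengths are in m, angles in degrees, forces in N, time in s.
With the tool pointing down it reaches from about 0.25 to 0.725 m from the base axis. Payload 9.7 kg.
Tool frame: the origin (TCP) lies at the very end of the fingers, on their centre line; the grasp point (between the pads) lies 19 mm behind it; z points along the fingers, y is the line along which they close (so a half turn about z gives the same grasp; the last joint's range is limited). The gripper opens to 85 mm and grips with 20 to 120 N. Pads are 22 mm wide; open, the fingers measure 114 mm over their backs; the gripper's body (76 mm by 85 mm) begins 54 mm behind the grasp point. The pads swing forward as they close: fully open they stand 13 mm farther back than shut.
Start: joints at [74.828, 4.979, 10.078, 95.1, 0, 90], TCP at [0.144, 0.531, 0.231] pointing down, gripper open.
Joint ranges: [-179.16, 179.16], [-48.56, 103.87], [-65.8, 70.77], [-126.05, 130.52], [-82.76, 87.17], [-180, 180]. Speed limits (degrees/s): [127.2, 127.2, 147.25, 180, 180, 180].

### API

Orientations are given as [roll, pitch, yaw] about the fixed x, y, z axes, in that order (R = Rz(yaw) Ry(pitch) Rx(roll)).
In Python, from workcell import telemetry, optics, workorder gives the robot as it stands.
- The arm moves only by the shell command python3 -m handwheel 'ROWS' [FORCE]. ROWS is JSON, a list of rows, each an object of numbers: "tx", "ty", "tz": the shift along the tool's x, y, z in m; "ax", "ay", "az": the turn, a rotation vector about the tool's x, y, z in degrees; "jaw": the gripper command: -1 is shut, 1 is fully open, values between are in proportion. A call has exactly 10 rows; each row shifts and turns the commanded pose from where the row before left it, along the tool's axes as they then stand; what a row does not reach is not made up. A row lasts 1/8 s, in which the tool goes at most 62.5 mm and 10.7 degrees, less where a joint would pass 70% of its speed; a pose out of reach is approached as far as the arm can. A call is refused whole if a number of a shift passes 0.0625 or a number of a turn 10.7, either way. A call with a gripper value outside its range is refused whole. The fingers move at their own pace and stop on an object; FORCE is the grip in N (left out, the last holds). Time passes only in rows, so rows that do not move let the fingers close, or fill a call up. It gives the time, the measured TCP pose, the force, the opening and the grip force at its end, in the units of the state.
- telemetry.get_obs(): the state, without advancing time (a new reading comes with each control period).
- optics.camera(name): name is "scene" or "top"; returns a dict with "color" (384x512x3 uint8, red, green, blue), "K" (3x3 intrinsics, pixels), "k1" (the pictures are not rectified: a ray, as slopes to the right and down, at radius r is drawn at 1 + k1 r^2 times it, then the intrinsics apply), "extrinsics" (4x4, takes a point from camera to world coordinates). Camera axes: x right, y down, z forward; pixel columns grow to the right and rows downward; lengths in m; the calibration is good to about 2 mm. A picture is of the moment at which its call begins. There is no depth.
- workorder.job_done(): hands the job in; it is judged then, once.
The state is a dict: "time": time; "q": joint angles; "qd": joint speeds; "joint_efforts": joint torques, N m; "ee_pos": TCP position; "tcp_rot": TCP orientation; "wrist_force": force on the tool from outside, world axes, zero at the start; "torque": the same for the moment, N m; "opening": finger opening in m; "grasp_force": force on a finger pad.
Only numpy, scipy, OpenCV 4.12 (cv2) and the standard library are available. Lean on these libraries where they do the work, as an engineer would, in place of code of your own. Each camera call takes 0.05 s, during which the arm holds its last target. There are 200 camera calls.

### The job

Weigh the small square plywood caddy, not the long low one: lift it by the handle board, keep it upright, put the hole of its board over the hook of the spring scale. Let it down slowly until the hook carries all the weight, so that the pointer sinks to its reading without a sudden drop. Let go and leave the caddy hanging free and still on the hook, with the long caddy left where it stands.

Things in the scene. Friction and masses are not known exactly. Their poses are not given: they have to be found in the camera images.
- caddy_center (a point): Centre of the small caddy, 90 mm above its underside. Plywood tray 100 x 100 x 40 mm with four pots 60 mm high; across its middle an upright board 12 mm thick (along x), 96 mm wide (y), top 90 mm above this point. Board hole: 60 mm wide, from 15 mm below to 30 mm above this point; pinch the board across its 12 mm about 70 mm above this point, clear of the hook. Front and back alike; 0.4 to 0.62 kg.
- hook_seat (a point): Where the board should rest: middle of the top of the scale's level hook strip (24 mm wide, 6 thick); moves with the hook; 220 mm above the table unloaded. The hook points along -x; its end turns up 12 mm, inner face 35 and outer 41 mm from here. To +x: free strip for 53 mm, then a block 13 mm higher; column (300 mm high) at 85 mm. y across, z up. Hung, the caddy's centre is 30 mm below this point.
- hook (a joint): Sinking of the hook and its pointer on the spring, m: 0 unloaded (top), grows downwards, stop at 0.065. About 7 mm per 0.1 kg, less 2 mm: the small caddy draws it down 26 to 42 mm. Lower the caddy that far, until the grip carries nothing, before letting go: the hook must never sink faster than 0.22 m/s, as it would if the weight fell on it.
- long_caddy_center (a point): Centre of the other caddy, to be left alone, 70 mm above its underside: same plywood and form but longer and lower, tray 100 x 170 mm, six pots, handle board along the 170 mm (y), top 140 mm above the underside.

How it is judged (in metres and radians):
On the way, in this order (a step that is already met when the one before it is completed fails the run):
1. the small caddy is lifted clear of the table (height (world z) of caddy_center above 0.135 m), for 0.1 s.
2. the small caddy's board sits on the hook, behind its upturned end, and has drawn it down (x of caddy_center in the frame of hook_seat between -0.028 and 0.028 m and y of caddy_center in the frame of hook_seat between -0.022 and 0.022 m and z of caddy_center in the frame of hook_seat between -0.04 and -0.02 m and value of joint hook above 0.018 m), for 0.2 s.
At the end, for the whole second after the job is handed in: The small caddy hangs by its board on the hook: centre within 28 mm of the seat along the hook, 22 mm across it and 20 to 40 mm below it, upright within 10 degrees; hook sunk 18 to 55 mm and at rest (below 15 mm/s); long caddy within 30 mm of its place (all of step 2 and value of joint hook below 0.055 m and velocity of joint hook between -0.015 and 0.015 m/s and angle between caddy_center's own z axis and vertical below 0.175 rad and distance of long_caddy_center from where it was at the start of the episode below 0.03 m); the robot touches nothing.
It fails at once if the caddy's weight is dropped on the hook (the hook sinks faster than 0.22 m/s) (velocity of joint hook above 0.22 m/s).
It fails at once if the small caddy is tipped by more than 30 degrees (angle between caddy_center's own z axis and vertical above 0.52 rad).
It fails at once if the long caddy is pushed or lifted away (more than 30 mm) (distance of long_caddy_center from where it was at the start of the episode above 0.03 m).
It also fails if it takes over 45 s, if anything falls off the work surface, if the arm or the gripper's body presses on something with over 40 N, if the wrist force passes 120 N, or if a joint passes its speed limit or range.

## Working session

There is one attempt and no reset: what is moved stays moved. The work goes in short steps, Python scripts to look and compute and a shell command to move; the robot and the scene stay as the last step left them, time stands still between calls to the robot, and variables do not carry over. Pictures are saved under pics/ and viewed, at most 10 in all, crops included, and the job is handed in when it is done.

```bash
mkdir -p pics
cat > h.py <<'E'
import numpy as np, cv2
from workcell import telemetry, optics, workorder
def snap(n,f):
    c=optics.camera(n); cv2.imwrite('pics/'+f,c['color'][...,::-1]); return c
def ray(c,u,v):
    K=c['K'];d=np.array([(u-K[0][2])/K[0][0],(v-K[1][2])/K[1][1]]);s=d.copy()
    for _ in range(20): s=d/(1+c['k1']*(s@s))
    E=np.array(c['extrinsics']);return E[:3,3],E[:3,:3]@np.r_[s,1]
def onz(c,u,v,z):
    o,d=ray(c,u,v);return o+d*(z-o[2])/d[2]
def proj(c,p):
    E=np.array(c['extrinsics']);q=E[:3,:3].T@(np.array(p)-E[:3,3]);s=q[:2]/q[2];s=s*(1+c['k1']*(s@s))
    K=c['K'];return np.round([K[0][0]*s[0]+K[0][2],K[1][1]*s[1]+K[1][2]],1)
E
python3 - <<'E'
from h import *
import pickle
cs={n:snap(n,n+'0.png') for n in('scene','top')}
pickle.dump(cs,open('c0.pkl','wb'))
for n in cs: print(n,np.round(cs[n]['extrinsics'],3).tolist(),cs[n]['K'],cs[n]['k1'])
o=telemetry.get_obs();print(o)
E
```

```text
scene [[0.41, 0.627, -0.662, 1.4], [0.912, -0.297, 0.283, -0.368], [-0.019, -0.72, -0.694, 1.123], [0.0, 0.0, 0.0, 1.0]] [[486.19277963   0.         265.9817629 ]
 [  0.         486.19277963 192.29369818]
 [  0.           0.           1.        ]] -0.081130972466459
top [[-0.028, -0.998, 0.049, 0.451], [-1.0, 0.028, -0.001, 0.003], [-0.0, -0.049, -0.999, 1.498], [0.0, 0.0, 0.0, 1.0]] [[491.28495955   0.         243.93001646]
 [  0.         491.28495955 198.14671042]
 [  0.           0.           1.        ]] -0.05413735834178944
{'time': 0.1, 'q': array([ 7.48301637e+01,  5.00847427e+00,  1.00387994e+01,  9.50965215e+01,
       -1.87046004e-03,  8.99992521e+01]), 'qd': array([ 0.08598029, -0.06754636,  0.16433253, -0.03405457,  0.06026256,
       -0.0296759 ]), 'joint_efforts': array([ 1.20830842e-03, -5.21559584e+01,  4.65652907e+01,  1.60856510e-02,
       -2.22184315e-05, -2.14281226e-05]), 'ee_pos': array([0.14388556, 0.53065536, 0.23064715]), 'tcp_rot': array([-1.79933804e+02,  1.86959467e-03,  1.64830914e+02]), 'wrist_force': array([ 0.61433683, -0.2213807 ,  0.08145815]), 'torque': array([-0.00820734, -0.03770415, -0.01364574]), 'grasp_force': 0.0, 'opening': 0.08480387300102486}
```

View pics/scene0.png

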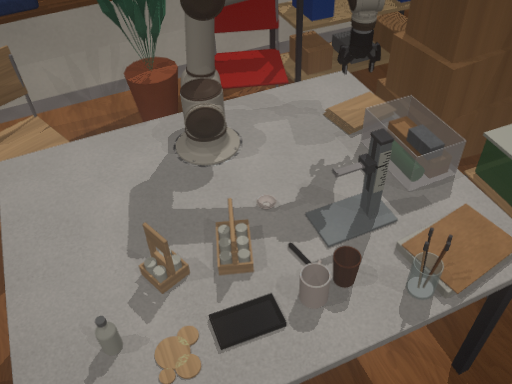

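View pics/top0.png

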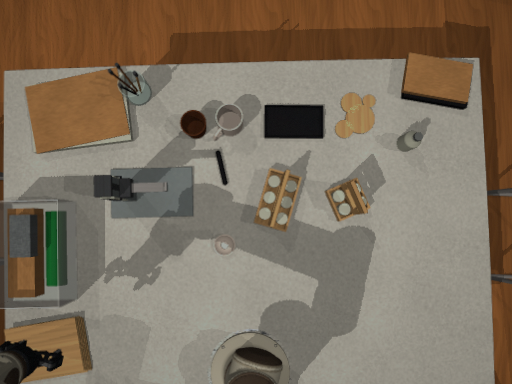

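The scene view shows the small caddy near (163,262), the long one near (234,245) and the scale near (370,185). In the top view they are at (348,199), (278,198) and (140,188), with the hook pointing right (about -y in the world). Next I'll enlarge both.

Run:
```python
import cv2,numpy as np
a=cv2.imread('pics/scene0.png');b=cv2.imread('pics/top0.png')
def cr(i,x,y,w=80,h=60): return cv2.resize(i[y:y+h,x:x+w],(400,300),interpolation=cv2.INTER_CUBIC)
m=np.vstack([np.hstack([cr(a,125,225,),cr(a,320,130)]),np.hstack([cr(b,310,170),cr(b,90,160)])])
cv2.imwrite('pics/m0.png',m)
```

```text
(no output)
```

View pics/m0.png

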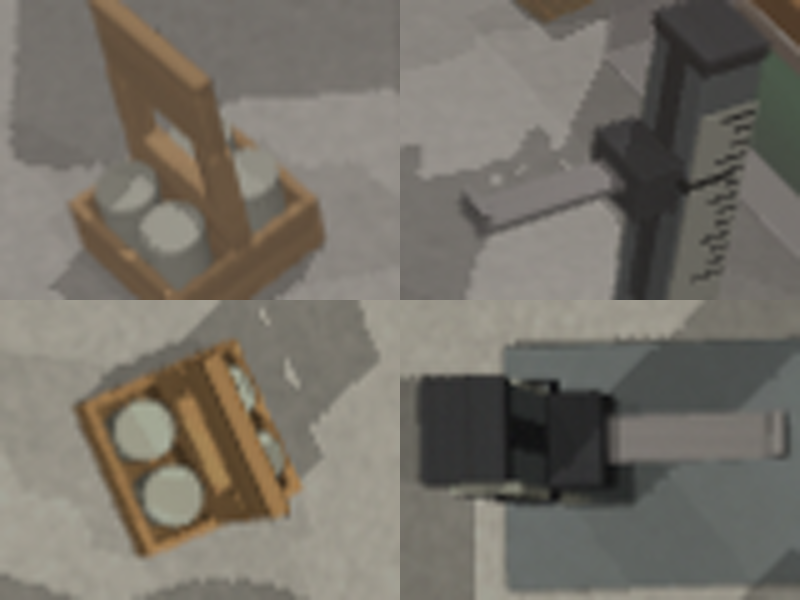

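```bash
cat > m.py <<'E'
from h import *
import pickle
from scipy.optimize import least_squares
cs=pickle.load(open('c0.pkl','rb'));T,S=cs['top'],cs['scene']
h=.05
obs=[(T,-h,1,.04,325,191),(T,-h,-1,.04,339,221),(T,h,-1,.04,370,207.6),(T,0,0,.18,359.2,196.6),
 (S,None,0,0,139.4,266),(S,None,0,0,189.4,265)]
obs=[o for o in obs if o[1] is not None]
def f(p):
    r=[]
    for c,a,b,z,u,v in obs:
        # body axes: e1 = normal (board thickness), e2 = along board
        b=b*h
        X=[p[0]+a*np.cos(p[2])-b*np.sin(p[2]),p[1]+a*np.sin(p[2])+b*np.cos(p[2]),z]
        r+=list(proj(c,X)-[u,v])
    return r
def f2(p):return f(p)
import h as H
p=least_squares(f,[.45,-.3,-1.3],diff_step=1e-3).x
print('caddy',p[:2],np.degrees(p[2]),np.round(f(p),1))
for s in(-1,1):print('S board top ends',[proj(S,[p[0]-s*.048*np.sin(p[2]),p[1]+s*.048*np.cos(p[2]),.18])])
for s in(-1,1):
  for t in(-1,1):print('S rim',proj(S,[p[0]+s*.05*np.cos(p[2])-t*.05*np.sin(p[2]),p[1]+s*.05*np.sin(p[2])+t*.05*np.cos(p[2]),.04]))
t=onz(T,167.6,187.4,.232);bk=onz(T,132,188,.233);print('tip',t,'block',bk)
print('board top line',onz(T,352.5,181.5,.18),onz(T,365,212,.18))
print('S tip',proj(S,t),proj(S,bk))
E
python3 m.py
```

```text
caddy [ 0.51180943 -0.30685781] -68.42223071872083 [ 0.6 -0.7  0.1  0.2 -0.3  0.3 -0.6  0. ]
S board top ends [array([143.6, 222.6])]
S board top ends [array([165.5, 241.7])]
S rim [166.6 245.6]
S rim [188.4 264.6]
S rim [138.5 265.5]
S rim [159.9 285.9]
tip [0.54698544 0.19859989 0.232     ] block [0.54794963 0.29086353 0.233     ]
board top line [ 0.55314369 -0.29194306  0.18      ] [ 0.46999503 -0.32257087  0.18      ]
S tip [332.3 169.9] [360.9 160.6]
```

```bash
cat > st.py <<'E'
from h import *
o=telemetry.get_obs();print(round(o['time'],2),np.round(o['ee_pos'],4),np.round(o['tcp_rot'],2),'q',np.round(o['q'],1),'F',np.round(o['wrist_force'],2),np.round(o['torque'],2),'op',round(o['opening'],4),round(o['grasp_force'],1))
E
python3 -m handwheel '[{"tx":-0.028,"ty":-0.035},{"tx":-0.028,"ty":-0.035},{"tx":-0.028,"ty":-0.035},{"tx":-0.028,"ty":-0.035},{"tx":-0.028,"ty":-0.035},{"tx":-0.028,"ty":-0.035},{"tx":-0.028,"ty":-0.035},{"tx":-0.028,"ty":-0.035},{"tx":-0.028,"ty":-0.035},{"az":-10}]'; python3 st.py
```

```text
0.1 [0.1439 0.5307 0.2306] [-179.93    0.    164.83] q [74.8  5.  10.  95.1 -0.  90. ] F [ 0.61 -0.22  0.08] [-0.01 -0.04 -0.01] op 0.0848 0.0$[0]: bad value
```

```bash
python3 -m handwheel '[{"tx":-0.028,"ty":-0.035,"tz":0,"ax":0,"ay":0,"az":0,"jaw":1},{"tx":-0.028,"ty":-0.035,"tz":0,"ax":0,"ay":0,"az":0,"jaw":1},{"tx":-0.028,"ty":-0.035,"tz":0,"ax":0,"ay":0,"az":0,"jaw":1},{"tx":-0.028,"ty":-0.035,"tz":0,"ax":0,"ay":0,"az":0,"jaw":1},{"tx":-0.028,"ty":-0.035,"tz":0,"ax":0,"ay":0,"az":0,"jaw":1},{"tx":-0.028,"ty":-0.035,"tz":0,"ax":0,"ay":0,"az":0,"jaw":1},{"tx":-0.028,"ty":-0.035,"tz":0,"ax":0,"ay":0,"az":0,"jaw":1},{"tx":-0.028,"ty":-0.035,"tz":0,"ax":0,"ay":0,"az":0,"jaw":1},{"tx":-0.028,"ty":-0.035,"tz":0,"ax":0,"ay":0,"az":0,"jaw":1},{"tx":0,"ty":0,"tz":0,"ax":0,"ay":0,"az":-10,"jaw":1}]' 60; python3 st.py
```

```text
time: 1.35
ee_pos: [0.3055, 0.1586, 0.2312]
tcp_rot: [-180.0, 0.0, 174.7]
wrist_force: [-0.7, 1.0, -0.0]
opening: 0.0854
grasp_force: 0.0
1.35 [0.3055 0.1586 0.2312] [-1.7999e+02  2.0000e-02  1.7474e+02] q [ 27.5 -22.9 -14.3  98.6  -0.   32.7] F [-0.68  1.05 -0.02] [-0.    0.08 -0.04] op 0.0854 0.0
```

```bash
python3 -m handwheel '[{"tx":-0.0247,"ty":-0.0445,"tz":0,"ax":0,"ay":0,"az":0,"jaw":1},{"tx":-0.0247,"ty":-0.0445,"tz":0,"ax":0,"ay":0,"az":0,"jaw":1},{"tx":-0.0247,"ty":-0.0445,"tz":0,"ax":0,"ay":0,"az":0,"jaw":1},{"tx":-0.0247,"ty":-0.0445,"tz":0,"ax":0,"ay":0,"az":0,"jaw":1},{"tx":-0.0247,"ty":-0.0445,"tz":0,"ax":0,"ay":0,"az":0,"jaw":1},{"tx":-0.0247,"ty":-0.0445,"tz":0,"ax":0,"ay":0,"az":0,"jaw":1},{"tx":-0.0247,"ty":-0.0445,"tz":0,"ax":0,"ay":0,"az":0,"jaw":1},{"tx":-0.0247,"ty":-0.0445,"tz":0,"ax":0,"ay":0,"az":0,"jaw":1},{"tx":-0.0247,"ty":-0.0445,"tz":0,"ax":0,"ay":0,"az":0,"jaw":1},{"tx":-0.0247,"ty":-0.0445,"tz":0,"ax":0,"ay":0,"az":0,"jaw":1}]' 60 >/dev/null
python3 -m handwheel '[{"tx":0,"ty":0,"tz":0,"ax":0,"ay":0,"az":-9,"jaw":1},{"tx":0,"ty":0,"tz":0,"ax":0,"ay":0,"az":-9,"jaw":1},{"tx":0,"ty":0,"tz":0,"ax":0,"ay":0,"az":-8.8,"jaw":1},{"tx":0,"ty":0,"tz":0,"ax":0,"ay":0,"az":0,"jaw":1},{"tx":0,"ty":0,"tz":0,"ax":0,"ay":0,"az":0,"jaw":1},{"tx":0,"ty":0,"tz":0,"ax":0,"ay":0,"az":0,"jaw":1},{"tx":0,"ty":0,"tz":0,"ax":0,"ay":0,"az":0,"jaw":1},{"tx":0,"ty":0,"tz":0,"ax":0,"ay":0,"az":0,"jaw":1},{"tx":0,"ty":0,"tz":0,"ax":0,"ay":0,"az":0,"jaw":1},{"tx":0,"ty":0,"tz":0,"ax":0,"ay":0,"az":0,"jaw":1}]'; python3 st.py
```

```text
time: 3.85
ee_pos: [0.5106, -0.3046, 0.2313]
tcp_rot: [-180.0, 0.0, -158.4]
wrist_force: [0.2, -0.8, 0.1]
opening: 0.085
grasp_force: 0.0
3.85 [ 0.5106 -0.3046  0.2313] [-180.      0.   -158.38] q [-30.8  11.3  17.1  95.8   0.  -52.4] F [ 0.19 -0.77  0.08] [-0.1   0.02 -0.01] op 0.085 0.0
```

```bash
python3 -m handwheel '[{"tx":0,"ty":-0.0026,"tz":0.02,"ax":0,"ay":0,"az":0,"jaw":1},{"tx":0,"ty":0,"tz":0.02,"ax":0,"ay":0,"az":0,"jaw":1},{"tx":0,"ty":0,"tz":0.02,"ax":0,"ay":0,"az":0,"jaw":1},{"tx":0,"ty":0,"tz":0.02,"ax":0,"ay":0,"az":0,"jaw":1},{"tx":0,"ty":0,"tz":0.01,"ax":0,"ay":0,"az":0,"jaw":1},{"tx":0,"ty":0,"tz":0,"ax":0,"ay":0,"az":0,"jaw":1},{"tx":0,"ty":0,"tz":0,"ax":0,"ay":0,"az":0,"jaw":-0.3},{"tx":0,"ty":0,"tz":0,"ax":0,"ay":0,"az":0,"jaw":-0.5},{"tx":0,"ty":0,"tz":0,"ax":0,"ay":0,"az":0,"jaw":-0.6},{"tx":0,"ty":0,"tz":0,"ax":0,"ay":0,"az":0,"jaw":-0.6}]' 60
python3 - <<'E'
import cv2
from h import *
a=snap('scene','s1.png')['color'];b=snap('top','t1.png')['color']
f=lambda i,x,y:cv2.resize(i[y:y+90,x:x+120],(400,300),interpolation=3)
cv2.imwrite('pics/m1.png',np.hstack([f(a,100,180),f(b,290,150)])[...,::-1])
E
python3 st.py
```

```text
time: 5.1
ee_pos: [0.5116, -0.3071, 0.1415]
tcp_rot: [-180.0, 0.0, -158.4]
wrist_force: [-0.3, 0.1, -0.2]
opening: 0.017
grasp_force: 0.0
5.2 [ 0.5116 -0.307   0.1414] [-179.99    0.   -158.37] q [-31.   10.5   6.3  85.7  -0.  -52.6] F [-0.11  0.35  0.22] [-0.02  0.04  0.01] op 0.0169 0.0
```

View pics/m1.png

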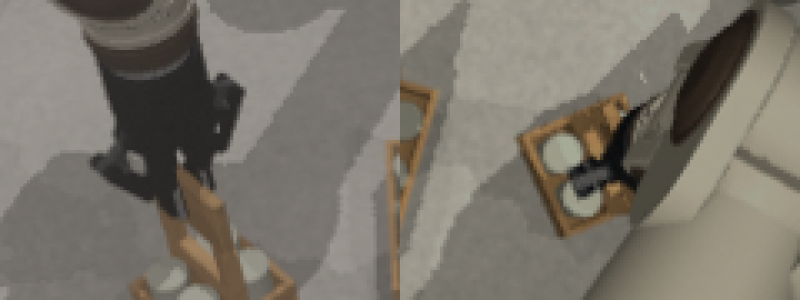

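Fingers straddle the board in both views, board about centred. Now I'll close and lift.

```bash
python3 -m handwheel '[{"tx":0,"ty":0,"tz":0,"ax":0,"ay":0,"az":0,"jaw":-0.8},{"tx":0,"ty":0,"tz":0,"ax":0,"ay":0,"az":0,"jaw":-1},{"tx":0,"ty":0,"tz":0,"ax":0,"ay":0,"az":0,"jaw":-1},{"tx":0,"ty":0,"tz":0,"ax":0,"ay":0,"az":0,"jaw":-1},{"tx":0,"ty":0,"tz":-0.005,"ax":0,"ay":0,"az":0,"jaw":-1},{"tx":0,"ty":0,"tz":-0.015,"ax":0,"ay":0,"az":0,"jaw":-1},{"tx":0,"ty":0,"tz":-0.02,"ax":0,"ay":0,"az":0,"jaw":-1},{"tx":0,"ty":0,"tz":-0.02,"ax":0,"ay":0,"az":0,"jaw":-1},{"tx":0,"ty":0,"tz":-0.02,"ax":0,"ay":0,"az":0,"jaw":-1},{"tx":0,"ty":0,"tz":-0.01,"ax":0,"ay":0,"az":0,"jaw":-1}]' 70; python3 st.py
```

```text
time: 6.45
ee_pos: [0.5118, -0.3071, 0.233]
tcp_rot: [-179.9, 0.1, -158.4]
wrist_force: [0.6, -0.4, -5.3]
opening: 0.0113
grasp_force: 68.3
6.45 [ 0.5118 -0.3071  0.233 ] [-1.7993e+02  5.0000e-02 -1.5837e+02] q [-31.   11.6  17.6  96.    0.  -52.6] F [ 0.55 -0.42 -5.29] [-0.03 -0.02 -0.  ] op 0.0113 68.3
```

```bash
python3 -m handwheel '[{"tx":0,"ty":0,"tz":-0.01,"ax":0,"ay":0,"az":0,"jaw":-1},{"tx":0,"ty":0,"tz":-0.02,"ax":0,"ay":0,"az":0,"jaw":-1},{"tx":0,"ty":0,"tz":-0.02,"ax":0,"ay":0,"az":0,"jaw":-1},{"tx":0,"ty":0,"tz":-0.02,"ax":0,"ay":0,"az":2.6,"jaw":-1},{"tx":0,"ty":0,"tz":-0.015,"ax":0,"ay":0,"az":4,"jaw":-1},{"tx":0,"ty":0,"tz":-0.005,"ax":0,"ay":0,"az":5,"jaw":-1},{"tx":0,"ty":0,"tz":0,"ax":0,"ay":0,"az":5,"jaw":-1},{"tx":0,"ty":0,"tz":0,"ax":0,"ay":0,"az":4,"jaw":-1},{"tx":0,"ty":0,"tz":0,"ax":0,"ay":0,"az":1,"jaw":-1},{"tx":0,"ty":0,"tz":0,"ax":0,"ay":0,"az":0,"jaw":-1}]'; python3 st.py
```

```text
time: 7.7
ee_pos: [0.5115, -0.307, 0.3211]
tcp_rot: [180.0, -0.0, -179.9]
wrist_force: [0.4, 0.3, -4.7]
opening: 0.0112
grasp_force: 68.4
7.7 [ 0.5115 -0.307   0.3211] [ 1.7999e+02 -2.0000e-02 -1.7991e+02] q [-31.   15.3  32.2 106.9   0.  -31.1] F [ 0.43  0.31 -4.66] [-0.03  0.03 -0.03] op 0.0112 68.4
```

```bash
python3 -m handwheel '[{"tx":-0.003,"ty":0.01,"tz":0,"ax":0,"ay":0,"az":0,"jaw":-1},{"tx":-0.003,"ty":0.02,"tz":0,"ax":0,"ay":0,"az":0,"jaw":-1},{"tx":-0.004,"ty":0.035,"tz":0,"ax":0,"ay":0,"az":0,"jaw":-1},{"tx":-0.004,"ty":0.045,"tz":0,"ax":0,"ay":0,"az":0,"jaw":-1},{"tx":-0.004,"ty":0.045,"tz":0,"ax":0,"ay":0,"az":0,"jaw":-1},{"tx":-0.004,"ty":0.045,"tz":0,"ax":0,"ay":0,"az":0,"jaw":-1},{"tx":-0.004,"ty":0.045,"tz":0,"ax":0,"ay":0,"az":0,"jaw":-1},{"tx":-0.004,"ty":0.045,"tz":0,"ax":0,"ay":0,"az":0,"jaw":-1},{"tx":-0.003,"ty":0.045,"tz":0,"ax":0,"ay":0,"az":0,"jaw":-1},{"tx":-0.003,"ty":0.035,"tz":0,"ax":0,"ay":0,"az":0,"jaw":-1}]'
python3 -m handwheel '[{"tx":0,"ty":0.025,"tz":0,"ax":0,"ay":0,"az":0,"jaw":-1},{"tx":0,"ty":0.012,"tz":0.005,"ax":0,"ay":0,"az":0,"jaw":-1},{"tx":0,"ty":0,"tz":0.01,"ax":0,"ay":0,"az":0,"jaw":-1},{"tx":0,"ty":0,"tz":0.015,"ax":0,"ay":0,"az":0,"jaw":-1},{"tx":0,"ty":0,"tz":0.015,"ax":0,"ay":0,"az":0,"jaw":-1},{"tx":0,"ty":0,"tz":0.01,"ax":0,"ay":0,"az":0,"jaw":-1},{"tx":0,"ty":0,"tz":0,"ax":0,"ay":0,"az":0,"jaw":-1},{"tx":0,"ty":0,"tz":0,"ax":0,"ay":0,"az":0,"jaw":-1},{"tx":0,"ty":0,"tz":0,"ax":0,"ay":0,"az":0,"jaw":-1},{"tx":0,"ty":0,"tz":0,"ax":0,"ay":0,"az":0,"jaw":-1}]'
python3 - <<'E'
import cv2
from h import *
a=snap('scene','s2.png')['color'];b=snap('top','t2.png')['color']
f=lambda i,x,y:cv2.resize(i[y:y+105,x:x+140],(400,300),interpolation=3)
cv2.imwrite('pics/m2.png',np.hstack([f(a,280,120),f(b,80,140)])[...,::-1])
E
python3 st.py
```

```text
time: 8.95
ee_pos: [0.5466, 0.066, 0.3216]
tcp_rot: [180.0, 0.0, -179.9]
wrist_force: [0.1, -1.0, -3.9]
opening: 0.0113
grasp_force: 68.6
time: 10.2
ee_pos: [0.5475, 0.1, 0.2667]
tcp_rot: [180.0, 0.0, -180.0]
wrist_force: [-0.1, -1.4, -4.9]
opening: 0.0111
grasp_force: 68.5
10.3 [0.5474 0.1001 0.2665] [ 1.8000e+02  2.0000e-02 -1.7997e+02] q [10.4  6.8 16.1 99.2  0.  10.3] F [-0.45  0.28 -3.36] [-0.02  0.04 -0.01] op 0.0111 68.5
```

View pics/m2.png

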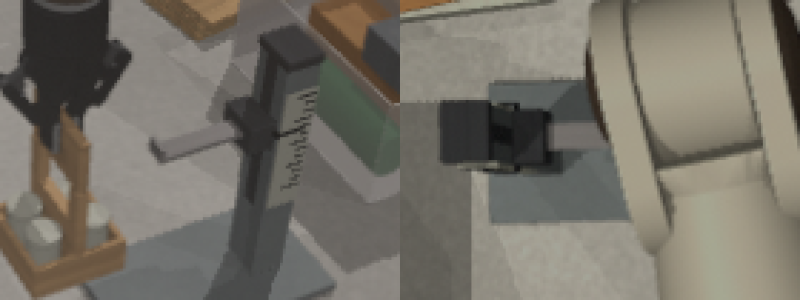

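Run:
```python
from h import *
import pickle
S=pickle.load(open('c0.pkl','rb'))['scene']
w=lambda p:np.round((proj(S,p)-[280,120])/.35)
for p in([.5,.1,.3055],[.595,.1,.3055],[.5,.1,.1655],[.5975,.15,.1655],[.5975,.05,.1655],[.5475,.199,.232],[.5355,.199,.232],[.5595,.199,.232],[.5595,.199,.214],[.5475,.292,.233]):print(p,w(p))
```

```text
[0.5, 0.1, 0.3055] [38. 83.]
[0.595, 0.1, 0.3055] [ 86. 144.]
[0.5, 0.1, 0.1655] [ 35. 192.]
[0.5975, 0.15, 0.1655] [127. 239.]
[0.5975, 0.05, 0.1655] [ 34. 272.]
[0.5475, 0.199, 0.232] [150. 143.]
[0.5355, 0.199, 0.232] [144. 135.]
[0.5595, 0.199, 0.232] [156. 150.]
[0.5595, 0.199, 0.214] [155. 164.]
[0.5475, 0.292, 0.233] [232. 115.]
```

```bash
python3 -m handwheel '[{"tx":0,"ty":0.01,"tz":0,"ax":0,"ay":0,"az":0,"jaw":-1},{"tx":0,"ty":0.015,"tz":0,"ax":0,"ay":0,"az":0,"jaw":-1},{"tx":0,"ty":0.015,"tz":0,"ax":0,"ay":0,"az":0,"jaw":-1},{"tx":0,"ty":0.015,"tz":0,"ax":0,"ay":0,"az":0,"jaw":-1},{"tx":0,"ty":0.01,"tz":0,"ax":0,"ay":0,"az":0,"jaw":-1},{"tx":0,"ty":0.01,"tz":0,"ax":0,"ay":0,"az":0,"jaw":-1},{"tx":0,"ty":0.01,"tz":0,"ax":0,"ay":0,"az":0,"jaw":-1},{"tx":0,"ty":0.005,"tz":0,"ax":0,"ay":0,"az":0,"jaw":-1},{"tx":0,"ty":0,"tz":0,"ax":0,"ay":0,"az":0,"jaw":-1},{"tx":0,"ty":0,"tz":0,"ax":0,"ay":0,"az":0,"jaw":-1}]'; python3 st.py
python3 -m handwheel '[{"tx":0,"ty":0.01,"tz":0,"ax":0,"ay":0,"az":0,"jaw":-1},{"tx":0,"ty":0.01,"tz":0,"ax":0,"ay":0,"az":0,"jaw":-1},{"tx":0,"ty":0.01,"tz":0,"ax":0,"ay":0,"az":0,"jaw":-1},{"tx":0,"ty":0.01,"tz":0,"ax":0,"ay":0,"az":0,"jaw":-1},{"tx":0,"ty":0.005,"tz":0,"ax":0,"ay":0,"az":0,"jaw":-1},{"tx":0,"ty":0,"tz":0,"ax":0,"ay":0,"az":0,"jaw":-1},{"tx":0,"ty":0,"tz":0,"ax":0,"ay":0,"az":0,"jaw":-1},{"tx":0,"ty":0,"tz":0,"ax":0,"ay":0,"az":0,"jaw":-1},{"tx":0,"ty":0,"tz":0,"ax":0,"ay":0,"az":0,"jaw":-1},{"tx":0,"ty":0,"tz":0,"ax":0,"ay":0,"az":0,"jaw":-1}]'
python3 - <<'E'
import cv2
from h import *
a=snap('scene','s3.png')['color']
cv2.imwrite('pics/m3.png',cv2.resize(a[110:230,300:420],(600,600),interpolation=3)[...,::-1])
E
python3 st.py
```

```text
time: 11.55
ee_pos: [0.5473, 0.1897, 0.2663]
tcp_rot: [-180.0, 0.0, -180.0]
wrist_force: [0.1, 0.1, -4.7]
opening: 0.0116
grasp_force: 68.6
11.55 [0.5473 0.1897 0.2663] [-179.99    0.   -179.99] q [19.1 10.1 19.7 99.6 -0.  19.1] F [ 0.1   0.08 -4.71] [ 0.09 -0.03 -0.02] op 0.0116 68.6
time: 12.8
ee_pos: [0.5473, 0.2349, 0.2663]
tcp_rot: [-180.0, 0.0, -180.0]
wrist_force: [-0.1, -0.9, -3.8]
opening: 0.0112
grasp_force: 68.6
12.85 [0.5473 0.2349 0.2663] [-180.      0.   -179.98] q [ 23.2  12.5  22.5 100.   -0.   23.2] F [-0.13  1.08 -4.11] [-0.   -0.   -0.02] op 0.0113 68.6
```

View pics/m3.png

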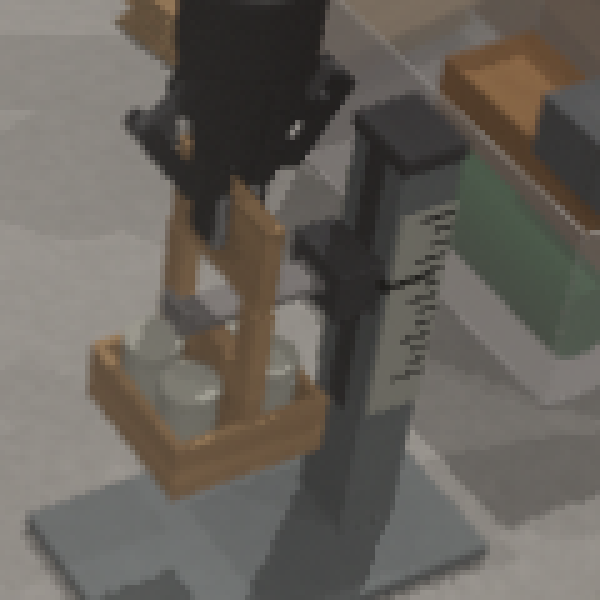

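The hook tip shows through the hole at (190,315), board well behind the upturned end. Lowering slowly.

```bash
python3 -m handwheel '[{"tx":0,"ty":0,"tz":0.005,"ax":0,"ay":0,"az":0,"jaw":-1},{"tx":0,"ty":0,"tz":0.005,"ax":0,"ay":0,"az":0,"jaw":-1},{"tx":0,"ty":0,"tz":0.005,"ax":0,"ay":0,"az":0,"jaw":-1},{"tx":0,"ty":0,"tz":0.004,"ax":0,"ay":0,"az":0,"jaw":-1},{"tx":0,"ty":0,"tz":0.003,"ax":0,"ay":0,"az":0,"jaw":-1},{"tx":0,"ty":0,"tz":0.003,"ax":0,"ay":0,"az":0,"jaw":-1},{"tx":0,"ty":0,"tz":0.003,"ax":0,"ay":0,"az":0,"jaw":-1},{"tx":0,"ty":0,"tz":0.003,"ax":0,"ay":0,"az":0,"jaw":-1},{"tx":0,"ty":0,"tz":0.003,"ax":0,"ay":0,"az":0,"jaw":-1},{"tx":0,"ty":0,"tz":0.003,"ax":0,"ay":0,"az":0,"jaw":-1}]'
python3 -m handwheel '[{"tx":0,"ty":0,"tz":0.003,"ax":0,"ay":0,"az":0,"jaw":-1},{"tx":0,"ty":0,"tz":0.003,"ax":0,"ay":0,"az":0,"jaw":-1},{"tx":0,"ty":0,"tz":0.003,"ax":0,"ay":0,"az":0,"jaw":-1},{"tx":0,"ty":0,"tz":0.003,"ax":0,"ay":0,"az":0,"jaw":-1},{"tx":0,"ty":0,"tz":0.002,"ax":0,"ay":0,"az":0,"jaw":-1},{"tx":0,"ty":0,"tz":0.001,"ax":0,"ay":0,"az":0,"jaw":-1},{"tx":0,"ty":0,"tz":0,"ax":0,"ay":0,"az":0,"jaw":-1},{"tx":0,"ty":0,"tz":0,"ax":0,"ay":0,"az":0,"jaw":-1},{"tx":0,"ty":0,"tz":0,"ax":0,"ay":0,"az":0,"jaw":-1},{"tx":0,"ty":0,"tz":0,"ax":0,"ay":0,"az":0,"jaw":-1}]'
python3 - <<'E'
import cv2
from h import *
F=[]
for i in range(10):
    a=optics.camera('scene')['color'];F.append(telemetry.get_obs()['wrist_force'])
print(np.mean(F,0),np.std(F,0))
cv2.imwrite('pics/m4.png',cv2.resize(a[110:230,300:420],(600,600),interpolation=3)[...,::-1])
E
python3 st.py
```

```text
time: 14.1
ee_pos: [0.5473, 0.235, 0.2292]
tcp_rot: [180.0, 0.0, -180.0]
wrist_force: [-0.3, 0.4, -2.4]
opening: 0.0114
grasp_force: 68.8
time: 15.35
ee_pos: [0.5473, 0.235, 0.2143]
tcp_rot: [180.0, 0.0, -180.0]
wrist_force: [-0.3, 0.4, 0.8]
opening: 0.011
grasp_force: 68.9
[-0.38829817 -0.05758865 -0.30446852] [0.43167056 0.62192539 0.5425431 ]
15.85 [0.5473 0.235  0.2143] [ 180.      0.   -179.97] q [23.2 11.  14.9 93.9  0.  23.2] F [-0.74  0.16 -1.09] [-0.03  0.07  0.04] op 0.0111 68.9
```

View pics/m4.png

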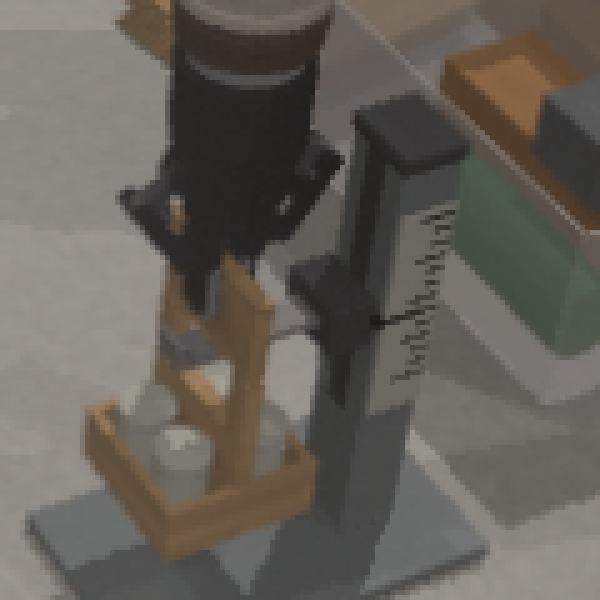

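```bash
python3 -m handwheel '[{"tx":0,"ty":0,"tz":0.001,"ax":0,"ay":0,"az":0,"jaw":-1},{"tx":0,"ty":0,"tz":0.001,"ax":0,"ay":0,"az":0,"jaw":-1},{"tx":0,"ty":0,"tz":0,"ax":0,"ay":0,"az":0,"jaw":-1},{"tx":0,"ty":0,"tz":0,"ax":0,"ay":0,"az":0,"jaw":-1},{"tx":0,"ty":0,"tz":0,"ax":0,"ay":0,"az":0,"jaw":-1},{"tx":0,"ty":0,"tz":0,"ax":0,"ay":0,"az":0,"jaw":-1},{"tx":0,"ty":0,"tz":0,"ax":0,"ay":0,"az":0,"jaw":-1},{"tx":0,"ty":0,"tz":0,"ax":0,"ay":0,"az":0,"jaw":-1},{"tx":0,"ty":0,"tz":0,"ax":0,"ay":0,"az":0,"jaw":-1},{"tx":0,"ty":0,"tz":0,"ax":0,"ay":0,"az":0,"jaw":-1}]'
python3 - <<'E'
from h import *
F=[]
for i in range(25):
    optics.camera('scene');F.append(telemetry.get_obs()['wrist_force'])
print(np.mean(F,0),np.std(F,0)/5)
E
python3 st.py
```

```text
time: 17.1
ee_pos: [0.5473, 0.235, 0.2123]
tcp_rot: [180.0, 0.0, -180.0]
wrist_force: [0.1, -0.3, -0.7]
opening: 0.0114
grasp_force: 69.0
[-0.15477432  0.19486197 -0.1208258 ] [0.08895439 0.09386303 0.09736636]
18.35 [0.5473 0.235  0.2123] [ 180.      0.   -179.97] q [23.2 11.  14.7 93.7 -0.  23.2] F [-0.23  0.12 -0.07] [ 0.1   0.   -0.03] op 0.0106 69.0
```

```bash
python3 -m handwheel '[{"tx":0,"ty":0,"tz":0,"ax":0,"ay":0,"az":0,"jaw":-0.8},{"tx":0,"ty":0,"tz":0,"ax":0,"ay":0,"az":0,"jaw":-0.74},{"tx":0,"ty":0,"tz":0,"ax":0,"ay":0,"az":0,"jaw":-0.7},{"tx":0,"ty":0,"tz":0,"ax":0,"ay":0,"az":0,"jaw":-0.65},{"tx":0,"ty":0,"tz":0,"ax":0,"ay":0,"az":0,"jaw":-0.6},{"tx":0,"ty":0,"tz":0,"ax":0,"ay":0,"az":0,"jaw":-0.5},{"tx":0,"ty":0,"tz":0,"ax":0,"ay":0,"az":0,"jaw":-0.4},{"tx":0,"ty":0,"tz":0,"ax":0,"ay":0,"az":0,"jaw":-0.3},{"tx":0,"ty":0,"tz":0,"ax":0,"ay":0,"az":0,"jaw":-0.2},{"tx":0,"ty":0,"tz":0,"ax":0,"ay":0,"az":0,"jaw":-0.2}]' 30
python3 - <<'E'
import cv2
from h import *
a=snap('scene','s5.png')['color']
cv2.imwrite('pics/m5.png',cv2.resize(a[110:230,300:420],(600,600),interpolation=3)[...,::-1])
E
python3 st.py
```

```text
time: 19.6
ee_pos: [0.5473, 0.235, 0.2123]
tcp_rot: [180.0, -0.0, -180.0]
wrist_force: [-0.9, 0.0, -0.2]
opening: 0.0339
grasp_force: 0.0
19.65 [0.5473 0.235  0.2123] [ 180.      0.   -179.97] q [23.2 11.  14.7 93.7  0.  23.2] F [0.15 0.81 0.09] [ 0.02 -0.08  0.02] op 0.034 0.0
```

View pics/m5.png

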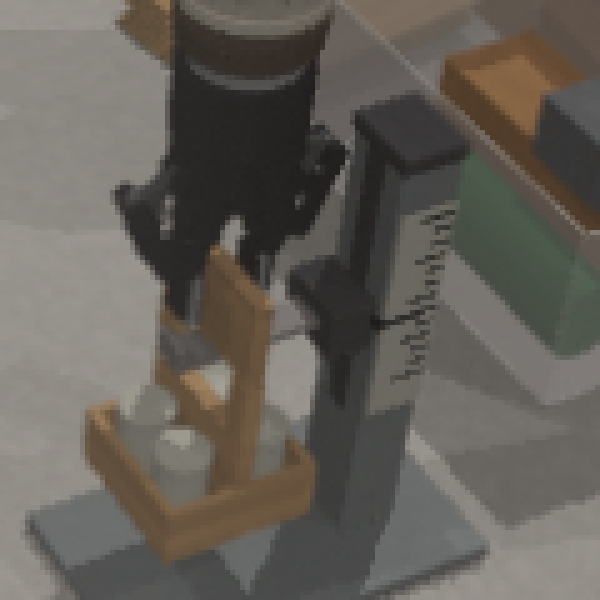

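It hangs from the hook with the fingers clear on both sides. Next I'll back out straight up.

```bash
python3 -m handwheel '[{"tx":0,"ty":0,"tz":-0.005,"ax":0,"ay":0,"az":0,"jaw":-0.2},{"tx":0,"ty":0,"tz":-0.01,"ax":0,"ay":0,"az":0,"jaw":-0.2},{"tx":0,"ty":0,"tz":-0.01,"ax":0,"ay":0,"az":0,"jaw":-0.2},{"tx":0,"ty":0,"tz":-0.015,"ax":0,"ay":0,"az":0,"jaw":-0.2},{"tx":0,"ty":0,"tz":-0.02,"ax":0,"ay":0,"az":0,"jaw":-0.2},{"tx":0,"ty":0,"tz":-0.02,"ax":0,"ay":0,"az":0,"jaw":-0.2},{"tx":0,"ty":0,"tz":-0.02,"ax":0,"ay":0,"az":0,"jaw":-0.2},{"tx":0,"ty":0,"tz":-0.02,"ax":0,"ay":0,"az":0,"jaw":-0.2},{"tx":0,"ty":0,"tz":0,"ax":0,"ay":0,"az":0,"jaw":-0.2},{"tx":0,"ty":0,"tz":0,"ax":0,"ay":0,"az":0,"jaw":-0.2}]'
python3 -m handwheel '[{"tx":0,"ty":0,"tz":0,"ax":0,"ay":0,"az":0,"jaw":-0.2},{"tx":0,"ty":0,"tz":0,"ax":0,"ay":0,"az":0,"jaw":-0.2},{"tx":0,"ty":0,"tz":0,"ax":0,"ay":0,"az":0,"jaw":-0.2},{"tx":0,"ty":0,"tz":0,"ax":0,"ay":0,"az":0,"jaw":-0.2},{"tx":0,"ty":0,"tz":0,"ax":0,"ay":0,"az":0,"jaw":-0.2},{"tx":0,"ty":0,"tz":0,"ax":0,"ay":0,"az":0,"jaw":-0.2},{"tx":0,"ty":0,"tz":0,"ax":0,"ay":0,"az":0,"jaw":-0.2},{"tx":0,"ty":0,"tz":0,"ax":0,"ay":0,"az":0,"jaw":-0.2},{"tx":0,"ty":0,"tz":0,"ax":0,"ay":0,"az":0,"jaw":-0.2},{"tx":0,"ty":0,"tz":0,"ax":0,"ay":0,"az":0,"jaw":-0.2}]'
python3 - <<'E'
from h import *
A=snap('scene','s6.png')['color'].astype(int)
for i in range(6): 
    B=optics.camera('scene')['color'].astype(int);print(abs(B-A)[150:230,310:370].mean().round(2))
E
```

```text
time: 20.9
ee_pos: [0.5473, 0.2351, 0.3317]
tcp_rot: [-180.0, -0.0, -180.0]
wrist_force: [-0.9, 0.1, -0.4]
opening: 0.0339
grasp_force: 0.0
time: 22.15
ee_pos: [0.5473, 0.235, 0.3323]
tcp_rot: [180.0, -0.0, -180.0]
wrist_force: [0.7, -0.6, -0.2]
opening: 0.0341
grasp_force: 0.0
0.37
0.37
0.37
0.37
0.37
0.38
```

View pics/s6.png

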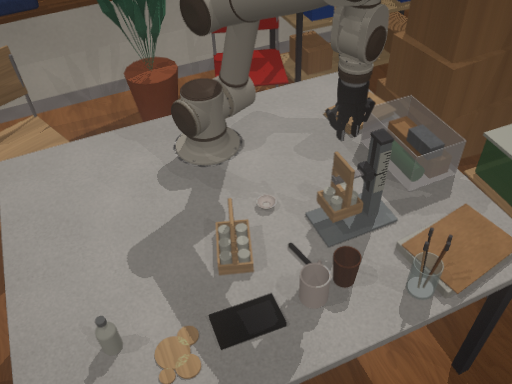

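The caddy hangs upright and still at (341,190), the long caddy is still at (234,245), and the gripper is clear above.

```bash
python3 -c "
from workcell import workorder
print(workorder.job_done())"
```

```text
the job is handed in; nothing more can be done
None
```

The job is handed in at about 22 s: the small caddy hangs upright, free and still on the scale hook, lowered until the grip force was about zero, and the long caddy was not touched; no verdict came back.

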